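# Load a plane iron into a honing holder

## Robot

A 6-joint arm with a two-finger parallel gripper is mounted at the origin on a cart in front of the work surface, level with it; the furniture and walls round the work are solid. World frame = base frame: x ahead of the robot, y to its left, z up, the work surface at z = 0. Lengths are in m, angles in rad, forces in N, time in s.
With the tool pointing down it reaches from about 0.35 to 0.775 m from the base axis. Payload 5.5 kg.
Tool frame: the origin (TCP) lies at the very end of the fingers, on their centre line; the grasp point (between the pads) lies 19 mm behind it; z points along the fingers, y is the line along which they close (so a half turn about z gives the same grasp; the last joint's range is limited). The gripper opens to 85 mm and grips with 20 to 120 N. Pads are 22 mm wide; open, the fingers measure 114 mm over their backs; the gripper's body (76 mm by 85 mm) begins 54 mm behind the grasp point. The pads swing forward as they close: fully open they stand 13 mm farther back than shut.
Start: joints at [-1.418, 0.313, 0.046, 1.304, 0, 1.431], TCP at [0.166, -0.551, 0.231] pointing down, gripper open.
Joint ranges: [-2.76, 2.76], [-0.86, 1.69], [-1.03, 1.26], [-2.2, 2.34], [-1.47, 1.5], [-3.14, 3.14]. Speed limits (rad/s): [2.57, 2.57, 3.14, 3.14, 3.14, 3.14].

## Interface

Orientations are given as a unit quaternion [w, x, y, z].
In Python, from bench import monitor, eyes, arm gives the robot as it stands.
- The arm moves only by the tool carry_out, never from a script. Its argument "deltas" is one flat list of numbers, 7 for each row, row after row: the closure, from 0 (fully open) to 1 (shut), then the shift along the tool's x, y, z in units of 1000 mm (1.0 is 1000 mm), then the turn, a rotation vector about the tool's x, y, z in units of 360 degrees (1.0 is 360 degrees). In form: [jaw, dx, dy, dz, wx, wy, wz, jaw, dx, dy, dz, wx, wy, wz, ...]. A call has 1 to 12 rows; each row shifts and turns the commanded pose from where the row before left it, along the tool's axes as they then stand; what a row does not reach is not made up. A row lasts 1/8 s, in which the tool goes at most 62.5 mm and 10.7 degrees, less where a joint would pass 70% of its speed; a pose out of reach is approached as far as the arm can. A call with a number of a shift or a turn outside -1 to 1 is refused whole. A call with a gripper value outside its range is refused whole. The fingers move at their own pace and stop on an object; "newtons" is the grip in N (left out, the last holds). Time passes only in rows, so rows that do not move let the fingers close. It gives the time, the measured TCP pose, the force, the opening and the grip force at its end, in the units of the state.
- monitor.sense(): the state, without advancing time (a new reading comes with each control period).
- eyes.snapshot(name): name is "scene" or "top" or "wrist"; returns (picture, depth): 480x640x3 uint8, red, green, blue; 480x640 float32, m along the optical axis (not along the pixel's ray), 0 where there is no reading.
- eyes.camera_params(name): a dict with "fx", "fy", "cx", "cy" (pixels), "eye" and "attitude" of the camera in the world. Camera axes: x right, y down, z forward; pixel columns grow to the right and rows downward; lengths in m; the calibration is good to about 2 mm. A picture is of the moment at which its call begins: read the wrist's pose just before it. camera_params takes no time and is no camera call; for the wrist camera it gives the pose at the moment of the call.
- arm.close_job(): hands the job in; it is judged then, once.
The state is a dict: "time_s": time; "joints": joint angles; "qd": joint speeds; "joint_efforts": joint torques, N m; "ee_pos": TCP position; "ee_rot": TCP orientation; "ft_force": force on the tool from outside, world axes, zero at the start; "moment": the same for the moment, N m; "gripper_width": opening from 0.0 (shut) to 1.0 (fully open); "grasp_force": force on a finger pad.
Only numpy, scipy, OpenCV 4.12 (cv2) and the standard library are available. Lean on these libraries where they do the work, as an engineer would, in place of code of your own. Each camera call takes 0.05 s, during which the arm holds its last target. There are 200 camera calls.

## Task

Take the plane iron off the aluminium profile and lay it gently, bevelled end away from the red keeper, flat and straight along the narrow bed of the green-based holder, with its side notch over the brass sprung locating pin so that the pin stands fully up in the notch. Then swing the red keeper fully across the iron, as far as it goes, and let go. Do not force the iron against the holder, and leave the other things on the bench as they are.

Things in the scene. Friction and masses are not known exactly. Their poses are not given: they have to be found in the camera images.
- iron_center (a point): Centre of the loose plane iron, a flat steel blade 150 mm long (its x), 46 mm wide (its y), 5 mm thick (its z, up), 0.16 to 0.26 kg. The bevelled cutting end is at -x; a blue stripe runs along the middle on that half. The notch is in the +y long edge, near the +x (tail) end.
- iron_notch (a point): Place in the iron's notch where the pin belongs: 42 mm towards +x and 7 mm towards +y from the iron's centre, same height and axes. The notch is 11 mm wide along x, open at the +y edge; its bottom lies 0.5 mm to the +y side of the iron's centreline.
- rest: Aluminium profile fixed to the bench, 30 mm wide (its x), 130 mm long (its y), 30 mm high, origin under its centre. The iron starts flat on it, lengthwise, its long edges overhanging by 4 to 12 mm, to be pinched across the 46 mm width.
- bed_top (a point): On the top face of the holder's bed, on its centreline; z up, x along the bed, +x the end with the keeper. The bed is dark steel, 32 mm wide (its y), its top 42 mm above the bench, from 70 mm towards -x to 75 mm towards +x of here. The iron belongs on it with the same axes, its centre on the centreline, 2.5 mm above the bed, overhanging 7 mm each side.
- holder: The whole holder with pin and keeper, screwed to the bench: green base plate 250 x 120 x 10 mm (reaching from 110 mm towards -x to 140 mm towards +x), narrow bed on it. Origin on the bench, 42 mm under the bed_top point, same axes.
- pin (a joint): How far the sprung brass pin is pushed down (m): 0 up (springs with 2.4 N), 0.005 level with the bed (4.4 N). Diameter 8 mm, 5 mm above the bed when up, 7 mm to +y of the centreline, set differently every time 35 to 55 mm to +x of bed_top; that setting is not measured: slide the iron on the bed to find it. It springs up into the notch and then stops the iron.
- keeper (a joint): Angle (rad) of the red keeper arm, which swings level about an upright hinge: 0 points along the bed's +x, clear of the iron; grows counter-clockwise from above; 1.57, its stop, lies across the iron towards +y. Starts at -0.4 to 0.05, turns with little friction, stays where left. Its underside is 8 mm above the bed, 3 mm over a seated iron.
- keeper_knob (a point): Centre of the black upright knob at the keeper's free end, 16 mm in diameter, 28 mm tall, standing on the 7 mm thick red arm; 60 mm from the hinge axis. Its z is up.
- keeper_hinge (a point): On the keeper's hinge axis, at the underside of the arm: 55 mm towards +x and 40 mm towards -y of bed_top, 8 mm above the bed; its post is 18 mm in diameter. Axes as the holder's.
- iron: The plane iron; origin at the middle of its underside, axes as iron_center.
- block_plane: A loose block plane, 155 x 48 x 50 mm, a bystander; origin under its centre.
- wax_tin: A loose round tin, 66 mm across, 23 mm high, a bystander; origin under its centre.
- screw_carton: A loose small cardboard carton, 85 x 52 x 46 mm, a bystander; origin under its centre.
Mind the look-alikes: they are no part of the job. What is meant by the iron is not pink, and is the larger of those in its own colour.

How it is judged:
By the outcome, as a careful person would: the job done as asked, in the order asked, and still so for the second after the job is handed in, with the robot touching nothing.
It also fails if it takes over 72 s, if anything falls off the work surface, if the arm or the gripper's body presses on something with over 40 N, if the wrist force passes 120 N, or if a joint passes its speed limit or range.

## Working session

There is one attempt and no reset: what is moved stays moved. The work goes in short steps, Python scripts to look and compute and a tool call to move; the robot and the scene stay as the last step left them, time stands still between calls to the robot, and variables do not carry over. Pictures are saved under pics/ and viewed, at most 10 in all, crops included, and the job is handed in when it is done.

Besides the shell and the picture viewer there is one more tool, called after "Emit:" by a JSON object that holds its "op" and its "data". carry_out: Moves the arm, as the interface text tells. Its arguments: {"type":"object","properties":{"deltas":{"type":"array","items":{"type":"number","minimum":-1,"maximum":1}},"newtons":{"type":"number"}},"required":["deltas"]}

```bash
mkdir -p pics; ls
cat > h.py <<'E'
import numpy as np, cv2
from bench import monitor, eyes, arm
from scipy.spatial.transform import Rotation as R
def snap(name,tag):
    p=eyes.camera_params(name); im,d=eyes.snapshot(name)
    cv2.imwrite(f'pics/{tag}.png',im[...,::-1]); np.savez(f'pics/{tag}.npz',im=im,d=d,eye=p['eye'],att=np.array(p['attitude']),k=[p['fx'],p['fy'],p['cx'],p['cy']])
def load(tag): return np.load(f'pics/{tag}.npz')
def rot(a):
    a=np.array(a); return a if a.shape==(3,3) else R.from_quat(a[[1,2,3,0]]).as_matrix()
def pix(s,u,v,z=None):
    fx,fy,cx,cy=s['k']; r=np.array([(u-cx)/fx,(v-cy)/fy,1]); M=rot(s['att'])
    if z is None: return s['eye']+M@(r*s['d'][int(round(v)),int(round(u))])
    w=M@r; return s['eye']+w*(z-s['eye'][2])/w[2]
def proj(s,P):
    fx,fy,cx,cy=s['k']; c=rot(s['att']).T@(np.array(P)-s['eye']); return c[0]/c[2]*fx+cx,c[1]/c[2]*fy+cy
E
python3 - <<'E'
from h import *
print(monitor.sense())
for n in('scene','top'): snap(n,n+'0'); print(eyes.camera_params(n))
E
```

```text
pics
{'time_s': 0.0, 'joints': array([-1.41760483e+00,  3.13994264e-01,  4.49987473e-02,  1.30359099e+00,
        1.05586397e-05,  1.43122040e+00]), 'qd': array([-5.65049172e-04,  1.11484251e-03, -1.63362732e-04,  8.88038718e-05,
        1.64174580e-03, -1.06591743e-03]), 'joint_efforts': array([-1.27834801e-05, -4.80622530e+01,  2.98535174e+01,  1.94092747e-02,
       -1.64235013e-05,  6.01482895e-06]), 'ee_pos': array([ 0.16587725, -0.55003501,  0.23042044]), 'ee_rot': array([-8.95107218e-04,  9.89304627e-01,  1.45861422e-01, -8.14351856e-07]), 'ft_force': array([-0.17234971, -0.55421472, -0.43759388]), 'moment': array([ 0.00421135, -0.01464733,  0.02236111]), 'grasp_force': 0.0, 'gripper_width': 0.9995686173681192}
{'fx': 488.5841853252584, 'fy': 488.5841853252584, 'cx': 318.27018186419593, 'cy': 244.9619756156915, 'eye': array([-0.20295029,  0.59493142,  0.87291065]), 'attitude': array([ 0.17622109, -0.43477997,  0.81114867, -0.34921389])}
{'fx': 593.9460344686172, 'fy': 593.9460344686172, 'cx': 316.38361758458586, 'cy': 231.8912565824903, 'eye': array([0.22994625, 0.10376861, 1.26653886]), 'attitude': array([-0.07363821,  0.72695324, -0.67894469,  0.07176705])}
```

View pics/top0.png

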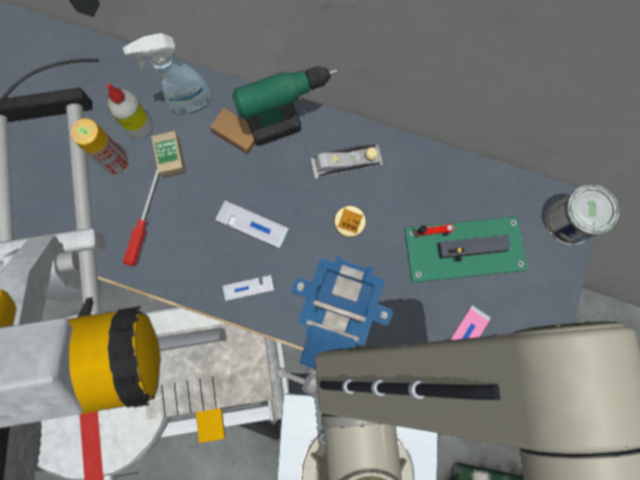

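View pics/scene0.png

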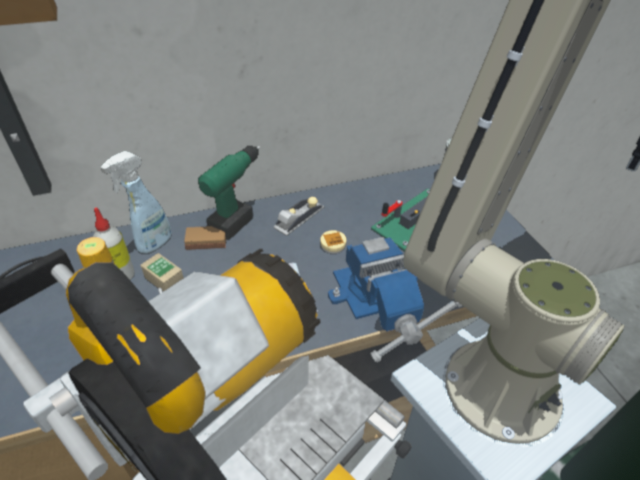

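The top view shows the grey iron at about (251,224), its smaller look-alike at (248,288) and a pink one at (470,328). The green holder is at about (465,248) with the red keeper at (433,230). I'll enlarge both areas.

Run:
```python
from h import *
s=load('top0'); im=s['im'][...,::-1]
a=cv2.resize(im[190:260,205:300],None,fx=8,fy=8,interpolation=cv2.INTER_CUBIC)[:, :760]
b=cv2.resize(im[205:290,395:535],None,fx=5.5,fy=5.5,interpolation=cv2.INTER_CUBIC)
cv2.imwrite('pics/a.png',a);cv2.imwrite('pics/b.png',b)
for u,v in [(251,224),(236,218),(350,200),(485,243),(420,265),(450,230),(433,230)]: print(u,v,pix(s,u,v).round(4))
```

```text
251 224 [0.4943 0.2554 0.0361]
236 218 [0.5057 0.2887 0.0335]
350 200 [ 0.5718  0.047  -0.0027]
485 243 [ 0.4862 -0.2393  0.0416]
420 265 [ 0.4346 -0.1091  0.0141]
450 230 [ 0.5052 -0.1615  0.0586]
433 230 [ 0.503  -0.1264  0.0575]
```

View pics/a.png

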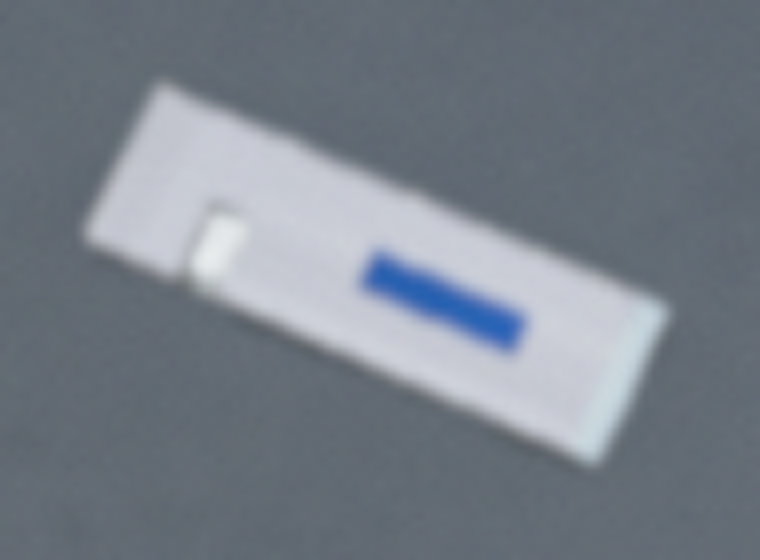

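View pics/b.png

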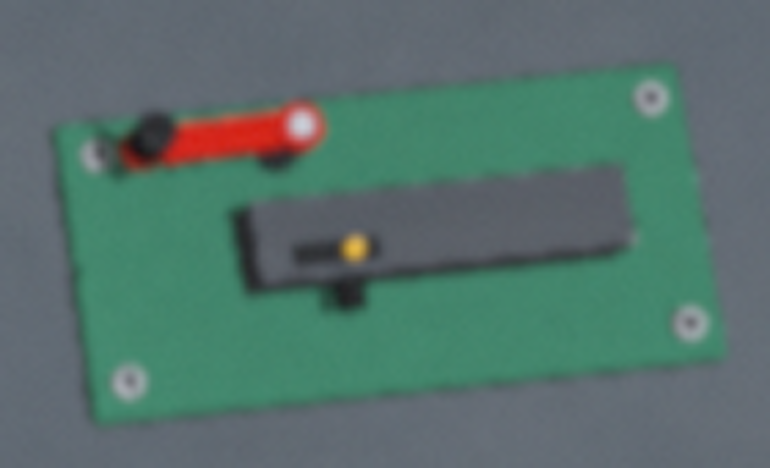

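Crop a shows the iron's corners at (162,82), (87,236), (668,308) and (597,465), with the notch opening down and left. Crop b shows the bed corners at (250,205), (622,165), (632,243) and (258,290), the brass pin at (355,247), the hinge at (302,125) and the knob at (150,135).

Run:
```python
from h import *
s=load('top0')
A=lambda x,y,z: pix(s,205+(x+.5)/8-.5,190+(y+.5)/8-.5,z)
B=lambda x,y,z: pix(s,395+(x+.5)/5.5-.5,205+(y+.5)/5.5-.5,z)
t1,t2,b1,b2=[A(x,y,.035) for x,y in((162,82),(87,236),(668,308),(597,465))]
c=(t1+t2+b1+b2)/4; ax=(t1+t2-b1-b2)/2
print('iron',c.round(4),np.linalg.norm(ax),np.linalg.norm(t1-t2),np.linalg.norm(b1-b2),'yaw',np.degrees(np.arctan2(ax[1],ax[0])))
n1=A(235,210,.035);print('notch bottom',(n1-c).round(4))
def rect(P,n):
    a,b,c_,d=P; ax=(a+d-b-c_)/2; yaw=np.arctan2(ax[1],ax[0])
    print(n,(sum(P)/4).round(4),np.linalg.norm(ax),np.linalg.norm(a-d),np.linalg.norm(b-c_),np.degrees(yaw)); return sum(P)/4,yaw
bc,by=rect([B(x,y,.042) for x,y in((250,205),(622,165),(632,243),(258,290))],'bed')
gc,gy=rect([B(x,y,.010) for x,y in((52,128),(675,65),(728,357),(97,423))],'base')
yaw=gy
X=np.array([np.cos(yaw),np.sin(yaw),0]);Y=np.array([-X[1],X[0],0])
b0=bc-X*.0025; g0=gc-X*.015
print('bedtop from bed',b0,'from base',g0)
for n,P in(('pin',B(355,247,.047)),('hinge',B(302,125,.057)),('knob',B(152,130,.085)),('knobbase',B(152,145,.06))):
    print(n,P.round(4),'local(base)',(P-g0)@X,(P-g0)@Y,'local(bed)',(P-b0)@X,(P-b0)@Y)
M=rot(monitor.sense()['ee_rot']);print(M.round(3))
print(eyes.camera_params('wrist')['eye']-monitor.sense()['ee_pos'])
```

```text
iron [0.4956 0.254  0.035 ] 0.14949182668919123 0.04621588942751925 0.046075670771631126 yaw 69.4941290332726
notch bottom [0.0142 0.0393 0.    ]
bed [ 0.479  -0.2177  0.042 ] 0.14441440925590326 0.032913909499424174 0.030402638409037695 100.63949506309986
base [ 0.4777 -0.2058  0.01  ] 0.24813979951800155 0.1174525827170991 0.11716682761535509 99.85494854393805
bedtop from bed [ 0.47947219 -0.22019916  0.042     ] from base [ 0.48026917 -0.22059249  0.01      ]
pin [ 0.4675 -0.184   0.047 ] local(base) 0.0382164119118044 0.006293007215094428 local(bed) 0.03769247521926368 0.005575113435008234
hinge [ 0.5112 -0.1607  0.057 ] local(base) 0.05370461730226599 -0.040751740307528594 local(bed) 0.05318068060972527 -0.04146963408761479
knob [ 0.499  -0.0992  0.085 ] local(base) 0.11643594616920744 -0.039238594735992276 local(bed) 0.1159120094766667 -0.03995648851607847
knobbase [ 0.4989 -0.1036  0.06  ] local(base) 0.11204426442077418 -0.03836976160888503 local(bed) 0.11152032772823346 -0.039087655388971215
[[ 0.957  0.289 -0.   ]
 [ 0.289 -0.957  0.002]
 [ 0.    -0.002 -1.   ]]
[0.07320066 0.02167232 0.14362686]
```

```bash
cat >> h.py <<'E'
def plan(pos,yaw,n,jaw,start=None):
    """rows from measured pose to (pos, tool-x yaw deg, tool down)"""
    st=monitor.sense(); p=np.array(st['ee_pos']); M=rot(st['ee_rot'])
    if start: p,M=np.array(start[0]),start[1]
    y=np.radians(yaw); T=np.array([[np.cos(y),np.sin(y),0],[np.sin(y),-np.cos(y),0],[0,0,-1]])
    w=R.from_matrix(M.T@T).as_rotvec()/n; out=[]
    for i in range(n):
        d=np.round(M.T@((np.array(pos)-p)/(n-i)),4); wr=np.round(w/2/np.pi,4)
        out.append([jaw,*d,*wr]); p=p+M@d; M=M@R.from_rotvec(wr*2*np.pi).as_matrix()
    print('step mm',1000*max(np.linalg.norm(r[1:4]) for r in out),'deg',360*max(np.linalg.norm(r[4:]) for r in out))
    print(','.join(f'{v:g}' for r in out for v in r)); return p,M
E
python3 - <<'E'
from h import *
plan([.46,-.29,.26],70,9,0)
E
```

```text
step mm 43.78253076285107 deg 5.904000000000001
0,0.0396,-0.0182,-0.0032,-0,-0,-0.0164,0,0.0413,-0.0141,-0.0032,-0,-0,-0.0164,0,0.0425,-0.0097,-0.0033,-0,-0,-0.0164,0,0.0433,-0.0053,-0.0032,-0,-0,-0.0164,0,0.0436,-0.0008,-0.0033,-0,-0,-0.0164,0,0.0435,0.0036,-0.0032,-0,-0,-0.0164,0,0.0429,0.0081,-0.0033,-0,-0,-0.0164,0,0.0418,0.0125,-0.0032,-0,-0,-0.0164,0,0.0403,0.0167,-0.0033,-0,-0,-0.0164
```

Emit:
{"op": "carry_out", "data": {"deltas": [0, 0.0396, -0.0182, -0.0032, 0, 0, -0.0164, 0, 0.0413, -0.0141, -0.0032, 0, 0, -0.0164, 0, 0.0425, -0.0097, -0.0033, 0, 0, -0.0164, 0, 0.0433, -0.0053, -0.0032, 0, 0, -0.0164, 0, 0.0436, -0.0008, -0.0033, 0, 0, -0.0164, 0, 0.0435, 0.0036, -0.0032, 0, 0, -0.0164, 0, 0.0429, 0.0081, -0.0033, 0, 0, -0.0164, 0, 0.0418, 0.0125, -0.0032, 0, 0, -0.0164, 0, 0.0403, 0.0167, -0.0033, 0, 0, -0.0164, 0, 0, 0, 0, 0, 0, 0, 0, 0, 0, 0, 0, 0, 0], "newtons": 50}}

```text
time_s: 1.48
ee_pos: [0.4598, -0.2904, 0.2601]
ee_rot: [-0.0, 0.82, 0.573, -0.0]
ft_force: [-0.7, -0.3, 0.1]
gripper_width: 0.997
grasp_force: 0.0
```

Run:
```python
from h import *
snap('wrist','w0'); print(monitor.sense()['ee_pos'],eyes.camera_params('wrist'))
s=load('w0')
print(proj(s,[.4675,-.184,.047]),proj(s,[.4803,-.2206,.042]))
plan([.4956,.254,.12],69.5,12,0)
```

```text
[ 0.45945311 -0.29079213  0.26011144] {'fx': 370.50478814325004, 'fy': 370.50478814325004, 'cx': 322.28370617835736, 'cy': 242.3814174123027, 'eye': array([ 0.48641802, -0.21978175,  0.4037045 ]), 'attitude': array([ 0.14710176,  0.97349612, -0.17310712, -0.02646328])}
(np.float64(288.98617410366757), np.float64(96.74011091239396)) (np.float64(316.61169697484365), np.float64(131.49968915605527))
step mm 47.04519104010526 deg 0.036000000000000004
0,0.0437,-0.0128,0.0117,-0,0,0.0001,0,0.0436,-0.0128,0.0117,-0,0,0.0001,0,0.0436,-0.0129,0.0117,-0,0,0.0001,0,0.0436,-0.0129,0.0117,-0,0,0.0001,0,0.0436,-0.0129,0.0117,-0,0,0.0001,0,0.0436,-0.0129,0.0117,-0,0,0.0001,0,0.0436,-0.013,0.0117,-0,0,0.0001,0,0.0436,-0.013,0.0117,-0,0,0.0001,0,0.0436,-0.013,0.0117,-0,0,0.0001,0,0.0436,-0.0131,0.0116,-0,0,0.0001,0,0.0436,-0.0131,0.0117,-0,0,0.0001,0,0.0437,-0.013,0.0116,-0,0,0.0001
```

View pics/w0.png

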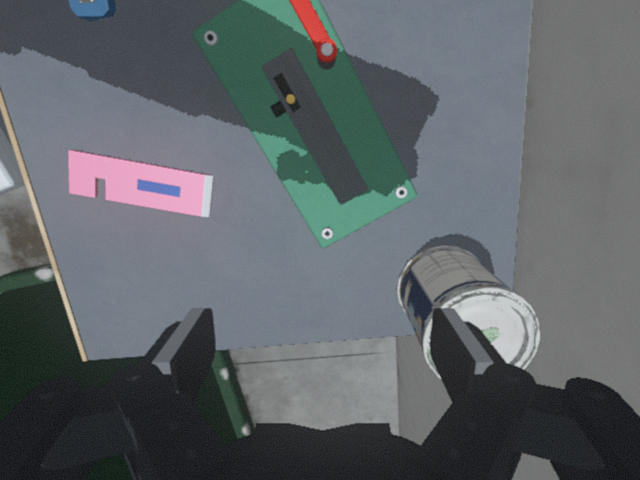

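The wrist view confirms the pin at (290,98), 1.5 px from the predicted position, with the bed from (277,58) to (358,196).

Emit:
{"op": "carry_out", "data": {"deltas": [0, 0.0437, -0.0128, 0, 0, 0, 0, 0, 0.0436, -0.0128, 0, 0, 0, 0.0001, 0, 0.0436, -0.0129, 0, 0, 0, 0.0001, 0, 0.0436, -0.0129, 0, 0, 0, 0.0001, 0, 0.0436, -0.0129, 0, 0, 0, 0.0001, 0, 0.0436, -0.0129, 0, 0, 0, 0.0001, 0, 0.0436, -0.013, 0, 0, 0, 0.0001, 0, 0.0436, -0.013, 0.02, 0, 0, 0.0001, 0, 0.0436, -0.013, 0.03, 0, 0, 0.0001, 0, 0.0436, -0.0131, 0.03, 0, 0, 0.0001, 0, 0.0436, -0.0131, 0.03, 0, 0, 0.0001, 0, 0.0437, -0.013, 0.03, 0, 0, 0.0001]}}

```text
time_s: 3.02
ee_pos: [0.4959, 0.2543, 0.1195]
ee_rot: [0.0, 0.822, 0.569, 0.0]
ft_force: [0.2, 0.2, 0.7]
gripper_width: 1.001
grasp_force: 0.0
```

Run:
```python
from h import *
s=load('w0')
print('pin',pix(s,290.5,98.5,.047))
P=[pix(s,u,v,.042) for u,v in((263,67),(291,49),(371,189),(345,203))]
c=sum(P)/4;a=(P[0]+P[1]-P[2]-P[3])/2;print('bed',c,np.linalg.norm(a),np.degrees(np.arctan2(a[1],a[0])))
snap('wrist','w1'); print(monitor.sense()['ee_pos'])
plan([.4956,.254,.012],69.5,6,0)
```

```text
pin [ 0.46823376 -0.18584234  0.047     ]
bed [ 0.48313151 -0.22084593  0.042     ] 0.14429378745317656 101.31168853362253
[0.49406422 0.25830535 0.11537113]
step mm 17.32079674841778 deg 0.036000000000000004
0,-0.0006,0.0006,0.0172,-0.0001,0,0,0,-0.0006,0.0006,0.0172,-0.0001,0,0,0,-0.0006,0.0005,0.0172,-0.0001,0,0,0,-0.0006,0.0005,0.0173,-0.0001,0,0,0,-0.0005,0.0005,0.0172,-0.0001,0,0,0,-0.0006,0.0006,0.0173,-0.0001,0,0
```

View pics/w1.png

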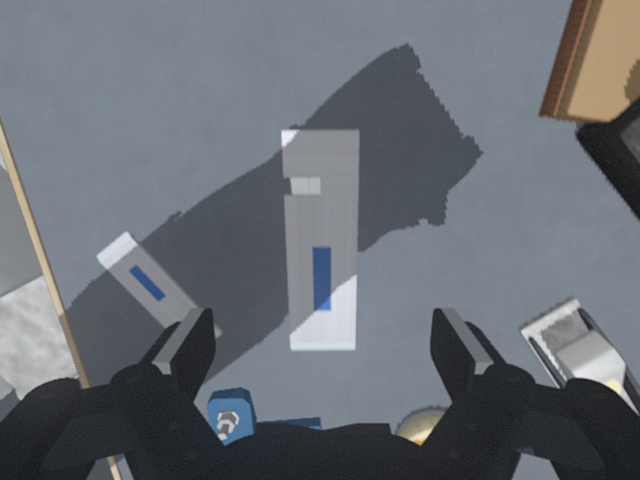

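The iron's corners are at (282,131), (358,130), (355,350) and (291,350), centred between the fingers at column 322. The descent is safe once I've checked the position.

Run:
```python
from h import *
snap('wrist','w2'); print(monitor.sense()['ee_pos'])
s0=load('w1');s=load('w2')
im=s['im'].astype(int); 
P=[pix(s0,u,v,.035) for u,v in((282,131),(358,130),(355,350),(291,350))]
c=sum(P)/4;a=(P[0]+P[1]-P[2]-P[3])/2;print('iron w1',c,np.linalg.norm(a),np.degrees(np.arctan2(a[1],a[0])))
sh,_=cv2.phaseCorrelate(cv2.cvtColor(s0['im'],7).astype(np.float32)[60:300,80:500],cv2.cvtColor(s['im'],7).astype(np.float32)[60:300,80:500]);print(sh)
P=[pix(s,u+sh[0],v+sh[1],.035) for u,v in((282,131),(358,130),(355,350),(291,350))]
c=sum(P)/4;print('iron w2',c)
plan([.4956,.254,.012],69.5,6,0)
```

```text
[0.49358641 0.25579025 0.11663189]
iron w1 [0.49626459 0.2541643  0.035     ] 0.1488351984055192 70.04702624301208
(5.9607568527873696, 0.2354333924733396)
iron w2 [0.49801622 0.25815554 0.035     ]
step mm 17.507426995421117 deg 0.062353829072479584
0,-0.0001,0.0005,0.0174,-0.0001,0.0001,0.0001,0,-0.0001,0.0005,0.0174,-0.0001,0.0001,0.0001,0,-0.0001,0.0005,0.0175,-0.0001,0.0001,0.0001,0,-0.0002,0.0005,0.0174,-0.0001,0.0001,0.0001,0,-0.0002,0.0004,0.0175,-0.0001,0.0001,0.0001,0,-0.0001,0.0004,0.0174,-0.0001,0.0001,0.0001
```

Emit:
{"op": "carry_out", "data": {"deltas": [0, 0, 0, 0, 0, 0, 0, 0, 0, 0, 0.018, 0, 0, 0, 0, 0, 0, 0.018, 0, 0, 0, 0, 0, 0, 0.018, 0, 0, 0, 0, 0, 0, 0.018, 0, 0, 0, 0, 0, 0, 0.018, 0, 0, 0, 0, 0, 0, 0.01, 0, 0, 0, 0, 0, 0, 0.008, 0, 0, 0, 0, 0, 0, 0, 0, 0, 0, 0, 0, 0, 0, 0, 0, 0]}}

```text
time_s: 4.38
ee_pos: [0.4959, 0.2544, 0.013]
ee_rot: [0.0, 0.822, 0.57, 0.0]
ft_force: [-0.2, -0.1, -0.7]
gripper_width: 0.999
grasp_force: 0.0
```

Emit:
{"op": "carry_out", "data": {"deltas": [0.3, 0, 0, 0, 0, 0, 0, 0.4, 0, 0, 0, 0, 0, 0, 0.5, 0, 0, 0, 0, 0, 0, 0.6, 0, 0, 0, 0, 0, 0, 0.7, 0, 0, 0, 0, 0, 0, 0.7, 0, 0, 0, 0, 0, 0, 0.7, 0, 0, 0, 0, 0, 0, 0.7, 0, 0, 0, 0, 0, 0], "newtons": 50}}

```text
time_s: 5.38
ee_pos: [0.4957, 0.2545, 0.013]
ee_rot: [0.0, 0.822, 0.57, 0.0]
ft_force: [-1.7, -0.1, 6.0]
gripper_width: 0.522
grasp_force: 51.0
```

Emit:
{"op": "carry_out", "data": {"deltas": [0.7, 0, 0, -0.005, 0, 0, 0, 0.7, 0, 0, -0.015, 0, 0, 0, 0.7, 0, 0, -0.03, 0, 0, 0, 0.7, 0, 0, -0.03, 0, 0, 0, 0.7, 0, 0, -0.03, 0, 0, 0, 0.7, 0, 0, -0.03, 0, 0, 0, 0.7, 0, 0, -0.02, 0, 0, 0, 0.7, 0, 0, 0, 0, 0, 0, 0.7, 0, 0, 0, 0, 0, 0, 0.7, 0, 0, 0, 0, 0, 0]}}

```text
time_s: 6.62
ee_pos: [0.4947, 0.254, 0.1712]
ee_rot: [-0.0, 0.822, 0.57, -0.001]
ft_force: [-0.0, 0.6, -2.0]
gripper_width: 0.521
grasp_force: 51.4
```

Run:
```python
from h import *
st=monitor.sense();print(st['ee_pos'],st['ft_force'],st['moment'],st['gripper_width'])
snap('wrist','w3'); s=load('w3'); d=s['d']
M=rot(st['ee_rot'])
# iron plane in tool frame
pts=[]
for v in range(60,400,4):
    for u in range(230,420,4):
        if d[v,u]>0:
            q=M.T@(pix(s,u,v)-st['ee_pos'])
            if -.06<q[2]<.02: pts.append([*q,u,v])
pts=np.array(pts);print(len(pts),pts[:,:3].min(0),pts[:,:3].max(0))
k=(abs(pts[:,2]-np.median(pts[:,2]))<.006)&(abs(pts[:,1])<.018)&(pts[:,0]>0.02); q=pts[k]
A=np.c_[q[:,:2],np.ones(len(q))]; print('plane z=ax+by+c',np.linalg.lstsq(A,q[:,2],rcond=None)[0])
st=monitor.sense();print(st['ee_pos'])
```

```text
[0.4946533  0.25404431 0.17119668] [-0.04093647  0.62106507 -1.98195774] [ 0.00499138 -0.01507559 -0.04614564] 0.5205722086652469
2396 [-0.02520408 -0.03449511 -0.05964823] [ 0.07352969  0.03645374 -0.00746953]
plane z=ax+by+c [-0.00315171 -0.00454289 -0.02274345]
[0.49472477 0.25407995 0.17128212]
```

View pics/w3.png

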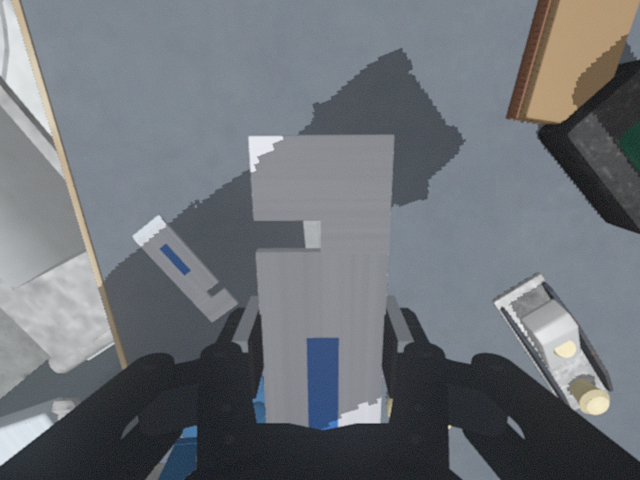

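The iron is gripped level: tail corners at (249,135) and (393,135), notch rows 221–249, notch bottom at column 321. Next I get its pose in the tool frame and plan the transfer.

Run:
```python
from h import *
s=load('w3'); st=monitor.sense(); M=rot(st['ee_rot']); p=st['ee_pos']
f=lambda u,v:(M.T@(pix(s,u,v,p[2]+.0227)-p)*1000).round(1)
for n,u,v in(('tailL',249,135),('tailR',393,135),('notchup',285,221),('notchlo',285,249),('notchbot',321,235),('L',259,290),('R',388,290)): print(n,f(u,v))
plan([.483,-.215,.20],100.4,11,.7)
```

```text
tailL [ 73.7 -22.2 -22.8]
tailR [ 73.7  22.8 -22.8]
notchup [ 46.  -11.8 -22.7]
notchlo [ 36.1 -12.1 -22.7]
notchbot [ 41.1   0.3 -22.8]
L [ 20.8 -21.8 -22.7]
R [ 20.8  24.  -22.8]
step mm 42.78095370605943 deg 2.808
0.7,-0.0403,0.0139,-0.0026,-0,0,-0.0078,0.7,-0.041,0.0119,-0.0026,-0,0,-0.0078,0.7,-0.0415,0.0099,-0.0026,-0,0,-0.0078,0.7,-0.0419,0.0079,-0.0026,-0,0,-0.0078,0.7,-0.0423,0.0058,-0.0026,-0,0,-0.0078,0.7,-0.0425,0.0037,-0.0026,-0,0,-0.0078,0.7,-0.0426,0.0016,-0.0025,-0,0,-0.0078,0.7,-0.0427,-0.0004,-0.0026,-0,0,-0.0078,0.7,-0.0426,-0.0025,-0.0025,-0,0,-0.0078,0.7,-0.0424,-0.0046,-0.0026,-0,0,-0.0078,0.7,-0.0421,-0.0067,-0.0025,-0,0,-0.0078
```

Emit:
{"op": "carry_out", "data": {"deltas": [0.7, -0.0403, 0.0139, -0.0026, 0, 0, -0.0078, 0.7, -0.041, 0.0119, -0.0026, 0, 0, -0.0078, 0.7, -0.0415, 0.0099, -0.0026, 0, 0, -0.0078, 0.7, -0.0419, 0.0079, -0.0026, 0, 0, -0.0078, 0.7, -0.0423, 0.0058, -0.0026, 0, 0, -0.0078, 0.7, -0.0425, 0.0037, -0.0026, 0, 0, -0.0078, 0.7, -0.0426, 0.0016, -0.0025, 0, 0, -0.0078, 0.7, -0.0427, -0.0004, -0.0026, 0, 0, -0.0078, 0.7, -0.0426, -0.0025, -0.0025, 0, 0, -0.0078, 0.7, -0.0424, -0.0046, -0.0026, 0, 0, -0.0078, 0.7, -0.0421, -0.0067, -0.0025, 0, 0, -0.0078, 0.7, 0, 0, 0, 0, 0, 0]}}

```text
time_s: 8.18
ee_pos: [0.4836, -0.2176, 0.2001]
ee_rot: [-0.0, 0.642, 0.767, -0.0]
ft_force: [-0.9, 1.4, -2.0]
gripper_width: 0.52
grasp_force: 51.4
```

Emit:
{"op": "carry_out", "data": {"deltas": [0.7, 0, 0, 0, 0, 0, 0, 0.7, 0, 0, 0, 0, 0, 0, 0.7, 0, 0, 0, 0, 0, 0]}}

```text
time_s: 8.55
ee_pos: [0.4838, -0.2137, 0.2008]
ee_rot: [-0.0, 0.64, 0.769, 0.0]
ft_force: [-0.6, -0.9, -0.8]
gripper_width: 0.525
grasp_force: 51.4
```

Run:
```python
from h import *
print(monitor.sense()['ee_pos']);plan([.4802,-.2233,.050],100.4,6,.7)
```

```text
[ 0.48377505 -0.21374805  0.20075615]
step mm 25.25727617935077 deg 0.0
0.7,-0.0015,-0.0009,0.0251,-0,-0,0,0.7,-0.0015,-0.0009,0.0251,-0,-0,0,0.7,-0.0014,-0.0009,0.0251,-0,-0,0,0.7,-0.0015,-0.0008,0.0252,-0,-0,0,0.7,-0.0014,-0.0009,0.0251,-0,-0,0,0.7,-0.0015,-0.0008,0.0252,-0,-0,0
```

Emit:
{"op": "carry_out", "data": {"deltas": [0.7, -0.002, -0.001, 0.025, 0, 0, 0, 0.7, -0.002, -0.001, 0.025, 0, 0, 0, 0.7, -0.002, -0.001, 0.025, 0, 0, 0, 0.7, -0.0017, -0.0013, 0.025, 0, 0, 0, 0.7, 0, 0, 0.025, 0, 0, 0, 0.7, 0, 0, 0.02, 0, 0, 0, 0.7, 0, 0, 0.005, 0, 0, 0, 0.7, 0, 0, 0, 0, 0, 0, 0.7, 0, 0, 0, 0, 0, 0, 0.7, 0, 0, 0, 0, 0, 0, 0.7, 0, 0, 0, 0, 0, 0, 0.7, 0, 0, 0, 0, 0, 0]}}

```text
time_s: 10.05
ee_pos: [0.481, -0.2232, 0.051]
ee_rot: [0.0, 0.64, 0.768, -0.0]
ft_force: [0.4, -0.2, -2.4]
gripper_width: 0.522
grasp_force: 51.4
```

Run:
```python
from h import *
st=monitor.sense();print(st['ee_pos'],st['ft_force']);snap('wrist','w4')
s=load('w4')
cv2.imwrite('pics/w4c.png',cv2.resize(s['im'][60:360,130:530,::-1],None,fx=2,fy=2,interpolation=cv2.INTER_CUBIC))
```

```text
[ 0.48096472 -0.22322692  0.05100838] [ 0.41938339 -0.19358582 -2.41702526]
```

View pics/w4c.png

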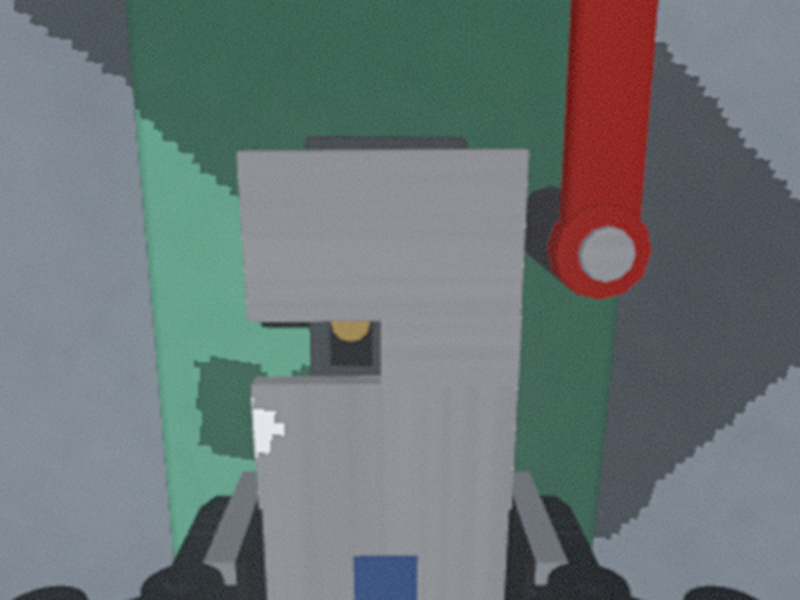

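Through the notch I see the brass pin with its centre at crop (351,322). The bed end spans columns 306–467 at row 137, the base's left edge runs from (127,0) to (165,460), and the keeper hinge is at (600,253).

Run:
```python
from h import *
s=load('w4'); st=monitor.sense(); M=rot(st['ee_rot']); p=st['ee_pos'];print(p, M[:,0])
f=lambda x,y,z:(M.T@(pix(s,130+(x+.5)/2-.5,60+(y+.5)/2-.5,z)-p)*1000).round(1)
zi=p[2]+.0227
for n,x,y,z in(('tailL',238,150,zi),('tailR',528,149,zi),('nup',310,321,zi),('nlo',310,378,zi),('nbot',380,350,zi),('eL',264,540,zi),('eR',507,540,zi),
 ('pin',351,322,.047),('bedL',306,137,.042),('bedR',467,137,.042),('base1',127,0,.01),('base2',165,460,.01),('baseR1',618,320,.01),('baseR2',598,540,.01),('armTopL',572,0,.057),('hinge',600,253,.057)): print(n,f(x,y,z))
```

```text
[ 0.48092746 -0.22324208  0.05093804] [-1.80494399e-01  9.83575969e-01 -2.91805353e-04]
tailL [ 73.4 -22.1 -22.7]
tailR [ 73.5  23.3 -22.7]
nup [ 45.8 -11.7 -22.7]
nlo [ 35.8 -12.  -22.7]
nbot [ 40.8   0.  -22.7]
eL [  4.3 -21.4 -22.7]
eR [  4.3  23.4 -22.7]
pin [39.1 -6.1  3.9]
bedL [ 75.3 -14.6   8.9]
bedR [75.3 17.1  8.9]
base1 [104.9 -57.4  40.9]
base2 [ -8.5 -58.8  40.9]
baseR1 [30.5 60.6 40.9]
baseR2 [-33.2  60.9  41. ]
armTopL [97.4 32.5 -6.1]
hinge [54.7 40.8 -6.1]
```

Emit:
{"op": "carry_out", "data": {"deltas": [0.7, -0.0015, 0.0002, 0.004, 0, 0, 0.001, 0.7, 0, 0, 0.005, 0, 0, 0, 0.7, 0, 0, 0.005, 0, 0, 0, 0.7, 0, 0, 0.004, 0, 0, 0, 0.7, 0, 0, 0, 0, 0, 0, 0.7, 0, 0, 0, 0, 0, 0, 0.7, 0, 0, 0, 0, 0, 0, 0.7, 0, 0, 0, 0, 0, 0]}}

```text
time_s: 11.1
ee_pos: [0.4815, -0.2247, 0.033]
ee_rot: [0.0, 0.642, 0.766, -0.0]
ft_force: [0.1, 0.0, -1.0]
gripper_width: 0.521
grasp_force: 51.4
```

Run:
```python
from h import *
st=monitor.sense();print(st['ee_pos'],st['ft_force'],st['moment']);snap('wrist','w5')
s=load('w5')
cv2.imwrite('pics/w5c.png',cv2.resize(s['im'][130:310,200:440,::-1],None,fx=3.33,fy=3.33,interpolation=cv2.INTER_CUBIC))
```

```text
[ 0.48145647 -0.22465771  0.0329563 ] [ 0.06086085  0.0165413  -1.02319412] [ 0.00043078  0.00515259 -0.02693551]
```

View pics/w5c.png

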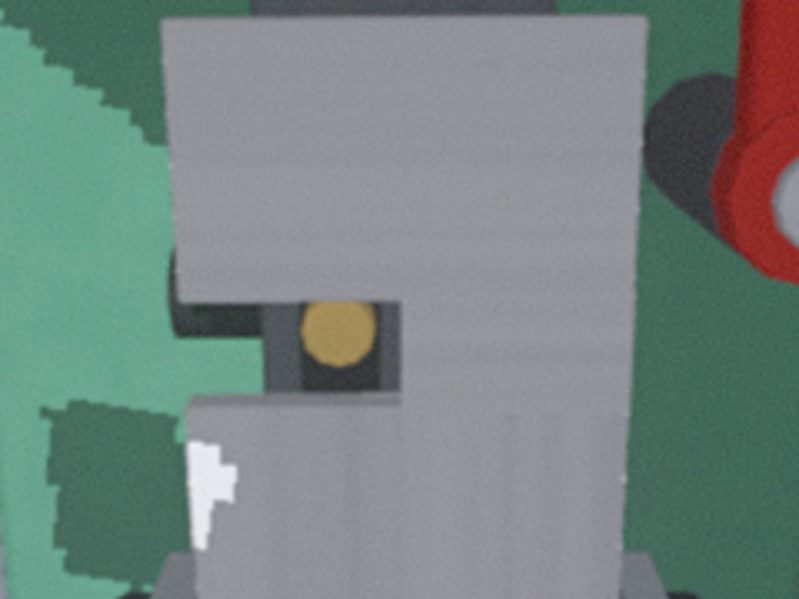

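The pin is centred at crop (339,329), with the notch between rows 301 and 397 and its bottom at column 400. The bed end spans columns 250–556 and the iron tail 162–648, so the centrelines agree.

Run:
```python
from h import *
s=load('w5'); st=monitor.sense(); M=rot(st['ee_rot']); p=st['ee_pos'];k=3.33
f=lambda x,y,z:(M.T@(pix(s,200+(x+.5)/k-.5,130+(y+.5)/k-.5,z)-p)*1000).round(1)
zi=p[2]+.0227
for n,x,y,z in(('tailL',162,18,zi),('tailR',648,16,zi),('nup',300,301,zi),('nlo',300,397,zi),('nloB',300,404,zi),('nlobelow',300,394,zi-.005),('nbot',400,350,zi),
 ('pin',339,329,.047),('bedL',250,8,.042),('bedR',556,8,.042)): print(n,f(x,y,z))
```

```text
tailL [ 73.3 -22.3 -22.7]
tailR [ 73.5  23.4 -22.7]
nup [ 45.9 -10.  -22.7]
nlo [ 35.7 -10.3 -22.7]
nloB [ 35.  -10.3 -22.7]
nlobelow [ 34.4 -10.8 -17.7]
nbot [ 40.8   0.  -22.7]
pin [ 40.7  -6.7 -14.1]
bedL [ 74.1 -15.7  -9.1]
bedR [74.  16.3 -9.1]
```

Emit:
{"op": "carry_out", "data": {"deltas": [0.7, 0.0002, -0.0002, 0.002, 0, 0, 0, 0.7, 0, 0, 0.002, 0, 0, 0, 0.7, 0, 0, 0.002, 0, 0, 0, 0.7, 0, 0, 0.001, 0, 0, 0, 0.7, 0, 0, 0, 0, 0, 0, 0.7, 0, 0, 0, 0, 0, 0, 0.7, 0, 0, 0, 0, 0, 0]}}

```text
time_s: 12.02
ee_pos: [0.4812, -0.2245, 0.0259]
ee_rot: [0.0, 0.643, 0.766, -0.0]
ft_force: [0.4, 0.7, -2.0]
gripper_width: 0.527
grasp_force: 51.4
```

Emit:
{"op": "carry_out", "data": {"deltas": [0.7, 0, 0, 0.0005, 0, 0, 0, 0.7, 0, 0, 0, 0, 0, 0, 0.7, 0, 0, 0.0005, 0, 0, 0, 0.7, 0, 0, 0, 0, 0, 0, 0.7, 0, 0, 0, 0, 0, 0]}}

```text
time_s: 12.65
ee_pos: [0.4811, -0.2244, 0.025]
ee_rot: [0.0, 0.642, 0.766, -0.0]
ft_force: [-1.1, 0.6, 1.3]
gripper_width: 0.523
grasp_force: 51.7
```

Emit:
{"op": "carry_out", "data": {"deltas": [0.7, 0, 0, 0.0004, 0, 0, 0, 0.7, 0, 0, 0, 0, 0, 0, 0.7, 0, 0, 0, 0, 0, 0]}}

```text
time_s: 13.02
ee_pos: [0.4812, -0.2244, 0.025]
ee_rot: [0.0, 0.642, 0.766, -0.0]
ft_force: [-2.3, 0.7, 6.0]
gripper_width: 0.522
grasp_force: 52.0
```

Emit:
{"op": "carry_out", "data": {"deltas": [0.7, 0, 0, 0, 0, 0, 0, 0.7, 0, 0, 0, 0, 0, 0]}}

```text
time_s: 13.28
ee_pos: [0.4812, -0.2245, 0.025]
ee_rot: [0.0, 0.642, 0.766, -0.0]
ft_force: [-2.1, 1.2, 5.5]
gripper_width: 0.523
grasp_force: 52.0
```

Run:
```python
from h import *
st=monitor.sense();print(st['ee_pos'],st['ft_force'],st['moment']);snap('wrist','w6')
s=load('w6'); d=s['d']; fx,fy,cx,cy=s['k']
# mark: pin patch by colour, its height and pose
hsv=cv2.cvtColor(s['im'],cv2.COLOR_RGB2HSV); m=cv2.inRange(hsv,(12,90,60),(30,255,255)); m[:190]=0;m[260:]=0;m[:,:250]=0;m[:,360:]=0
v,u=np.nonzero(m);print('pin px',u.mean(),v.mean(),len(u),'z',np.median([pix(s,a,b)[2] for a,b in zip(u,v)]))
print('iron z',[pix(s,a,b)[2].round(4) for a,b in((300,170),(340,170),(320,150),(330,250),(320,290))])
cv2.imwrite('pics/w6c.png',cv2.resize(s['im'][130:310,200:440,::-1],None,fx=3.33,fy=3.33,interpolation=cv2.INTER_CUBIC))
```

```text
[ 0.48118525 -0.22447549  0.02500859] [-2.09927674  1.19260987  5.54302382] [ 0.20394636  0.41381986 -0.05635514]
pin px 300.864406779661 234.40254237288136 472 z 0.04785193375371566
iron z [np.float64(0.049), np.float64(0.0495), np.float64(0.0481), np.float64(0.0475), np.float64(0.0473)]
```

The pin top (47.8 mm) is level with the iron top (about 47.5 mm), and its full disc is visible. So the pin is up in the notch and the iron is down. I'll release.

Emit:
{"op": "carry_out", "data": {"deltas": [0.7, 0, 0, -0.0003, 0, 0, 0, 0.45, 0, 0, 0, 0, 0, 0, 0.35, 0, 0, 0, 0, 0, 0, 0.25, 0, 0, 0, 0, 0, 0, 0.2, 0, 0, 0, 0, 0, 0, 0.2, 0, 0, 0, 0, 0, 0, 0.2, 0, 0, 0, 0, 0, 0, 0.2, 0, 0, 0, 0, 0, 0], "newtons": 20}}

```text
time_s: 14.32
ee_pos: [0.4811, -0.2244, 0.0247]
ee_rot: [0.0, 0.642, 0.766, -0.0]
ft_force: [0.2, -0.4, -0.9]
gripper_width: 0.799
grasp_force: 0.0
```

Emit:
{"op": "carry_out", "data": {"deltas": [0.2, 0, 0, -0.01, 0, 0, 0, 0.2, 0, 0, -0.02, 0, 0, 0, 0.2, 0, 0, -0.03, 0, 0, 0, 0.2, 0, 0, -0.04, 0, 0, 0, 0.2, 0, 0, -0.035, 0, 0, 0, 0.2, 0, 0, 0, 0, 0, 0, 0.2, 0, 0, 0, 0, 0, 0, 0.2, 0, 0, 0, 0, 0, 0, 0.2, 0, 0, 0, 0, 0, 0]}}

```text
time_s: 15.45
ee_pos: [0.4805, -0.224, 0.1586]
ee_rot: [-0.001, 0.642, 0.766, -0.0]
ft_force: [-0.2, 0.3, -0.3]
gripper_width: 0.8
grasp_force: 0.0
```

Run:
```python
from h import *
st=monitor.sense();print(st['time_s'],st['ee_pos'],st['ft_force']);snap('wrist','w7')
s=load('w7')
hsv=cv2.cvtColor(s['im'],cv2.COLOR_RGB2HSV)
def blob(lo,hi,n):
    c,l,stt,ce=cv2.connectedComponentsWithStats(cv2.inRange(hsv,lo,hi))
    for i in np.argsort(-stt[1:,4])[:3]+1: print(n,ce[i].round(1),stt[i], pix(s,*ce[i].clip(0,[639,479])).round(4))
blob((12,90,60),(30,255,255),'brass'); blob((0,150,80),(6,255,255),'red'); blob((105,120,80),(125,255,255),'blue')
cv2.imwrite('pics/w7c.png',s['im'][...,::-1])
```

```text
15.45 [ 0.48051564 -0.22404019  0.15863764] [-0.20696284  0.32548123 -0.3067795 ]
brass [312.5 182.1] [307 176  12  13 118] [ 0.4677 -0.1858  0.0465]
brass [346.  399.9] [337 398  18   6  23] [ 0.5335 -0.3896  0.0089]
brass [331.3 405.4] [329 404   5   4   7] [ 0.5212 -0.4     0.0069]
red [384.9 114.2] [ 371   49   28  124 2051] [ 0.505  -0.1348  0.0591]
red [379.5  44.5] [379  44   2   2   2] [ 0.4933 -0.0972  0.0582]
red [378.  47.] [378  47   1   1   1] [ 0.4926 -0.0988  0.0592]
blue [323.5 266.7] [317 239  14  56 777] [ 0.4859 -0.245   0.0482]
blue [119.9 189.8] [114 182  12  17  26] [ 0.3169 -0.2243  0.0069]
blue [114.2 193.5] [112 192   6   4   8] [ 0.3125 -0.228   0.007 ]
```

View pics/w7c.png

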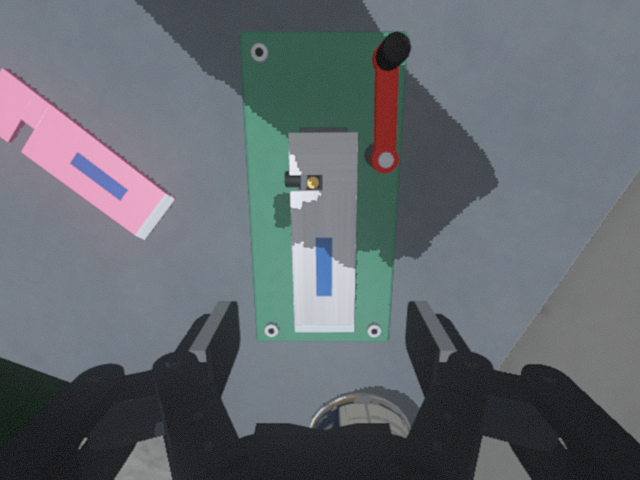

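The iron lies straight on the bed with the pin at (312,182) standing in the notch, and the keeper knob is at (397,47). Next step is locating the knob and planning a loose cage around it.

Run:
```python
from h import *
s=load('w7')
H=np.array([.5110,-.1618]);print('hinge w7',pix(s,386,160,.058))
ang=lambda P:(np.linalg.norm(P[:2]-H),np.degrees(np.arctan2(*(P[:2]-H)[::-1])))
k=pix(s,398,44,.085);print('knobtop',k,ang(k))
r=pix(s,387,60,.057);print('arm end',r,ang(r)); t=load('top0')
a=ang(k)[1]
K=[H[0]+.06*np.cos(np.radians(ang(r)[1])),H[1]+.06*np.sin(np.radians(ang(r)[1]))]
print(K)
p,M=plan([*K,.16],ang(r)[1],6,.35)
```

```text
hinge w7 [ 0.51208554 -0.16184847  0.058     ]
knobtop [ 0.50008006 -0.10099069  0.085     ] (np.float64(0.06178201737255622), np.float64(100.1804808206627))
arm end [ 0.49966522 -0.10429495  0.057     ] (np.float64(0.058611498423773216), np.float64(101.15058533133802))
[np.float64(0.4993967046627202), np.float64(-0.10293266154041056)]
step mm 20.463870601623732 deg 0.18
0.35,0.0193,0.0066,-0.0002,-0,-0,-0.0005,0.35,0.0193,0.0067,-0.0002,-0,-0,-0.0005,0.35,0.0193,0.0067,-0.0002,-0,-0,-0.0005,0.35,0.0193,0.0068,-0.0002,-0,-0,-0.0005,0.35,0.0193,0.0068,-0.0002,-0,-0,-0.0005,0.35,0.0192,0.0069,-0.0001,-0,-0,-0.0005
```

Emit:
{"op": "carry_out", "data": {"deltas": [0.35, 0.0193, 0.0066, 0, 0, 0, 0, 0.35, 0.0193, 0.0067, 0, 0, 0, 0, 0.35, 0.0193, 0.0067, 0, 0, 0, 0, 0.35, 0.0193, 0.0068, 0, 0, 0, 0, 0.35, 0.0193, 0.0068, 0, 0, 0, 0, 0.35, 0.0192, 0.0069, 0, 0, 0, 0, 0.35, 0, 0, 0, 0, 0, 0, 0.35, 0, 0, 0, 0, 0, 0, 0.35, 0, 0, 0, 0, 0, 0, 0.35, 0, 0, 0, 0, 0, 0]}}

```text
time_s: 16.75
ee_pos: [0.5007, -0.1039, 0.1596]
ee_rot: [0.0, 0.643, 0.766, -0.0]
ft_force: [0.4, -0.2, 0.7]
gripper_width: 0.649
grasp_force: 0.0
```

Emit:
{"op": "carry_out", "data": {"deltas": [0.35, 0, 0, 0.02, 0, 0, 0, 0.35, 0, 0, 0.02, 0, 0, 0, 0.35, 0, 0, 0.02, 0, 0, 0, 0.35, 0, 0, 0.018, 0, 0, 0, 0.35, 0, 0, 0.014, 0, 0, 0, 0.35, 0, 0, 0, 0, 0, 0, 0.5, 0, 0, 0, 0, 0, 0, 0.6, 0, 0, 0, 0, 0, 0, 0.72, 0, 0, 0, 0, 0, 0, 0.72, 0, 0, 0, 0, 0, 0, 0.72, 0, 0, 0, 0, 0, 0]}}

```text
time_s: 18.12
ee_pos: [0.5009, -0.1034, 0.0678]
ee_rot: [0.0, 0.642, 0.766, -0.0]
ft_force: [0.1, -0.7, 0.1]
gripper_width: 0.279
grasp_force: 0.0
```

```bash
cat > arc.py <<'E'
from h import *
st=monitor.sense();p0=st['ee_pos'];M=rot(st['ee_rot']);print(p0,st['ft_force'],st['gripper_width'])
H=np.array([.5112,-.1618]); d=p0[:2]-H; a0=np.arctan2(d[1],d[0]); yaw=np.arctan2(M[1,0],M[0,0])
print('r',np.linalg.norm(d),'ang',np.degrees(a0),'yaw',np.degrees(yaw))
# constant per-row step: chord in tool frame for 6 deg of turn with radius 60
for deg in (6,4,2):
    t=np.radians(deg); P=np.array([.06*np.cos(t)-.06,.06*np.sin(t)]); print(deg,'dx',P[0],'dy(tool)',-P[1],'wz',-deg/360)
E
python3 arc.py
```

```text
[ 0.50088295 -0.10343694  0.06779973] [ 0.11265021 -0.67885396  0.05527771] 0.27873543015047786
r 0.059267934296262634 ang 100.02481391782888 yaw 100.04701203443484
6 dx -0.00032868627790360455 dy(tool) -0.006271707796059208 wz -0.016666666666666666
4 dx -0.00014615698441054759 dy(tool) -0.004185388424647518 wz -0.011111111111111112
2 dx -3.655037885425677e-05 dy(tool) -0.002093969802150058 wz -0.005555555555555556
```

Emit:
{"op": "carry_out", "data": {"deltas": [0.72, -0.0001, -0.0031, 0, 0, 0, -0.0083, 0.72, -0.0003, -0.0063, 0, 0, 0, -0.0167, 0.72, -0.0003, -0.0063, 0, 0, 0, -0.0167, 0.72, -0.0003, -0.0063, 0, 0, 0, -0.0167, 0.72, -0.0003, -0.0063, 0, 0, 0, -0.0167, 0.72, -0.0003, -0.0063, 0, 0, 0, -0.0167, 0.72, -0.0003, -0.0063, 0, 0, 0, -0.0167, 0.72, -0.0003, -0.0063, 0, 0, 0, -0.0167, 0.72, -0.0003, -0.0063, 0, 0, 0, -0.0167, 0.72, -0.0003, -0.0063, 0, 0, 0, -0.0167, 0.72, -0.0003, -0.0063, 0, 0, 0, -0.0167, 0.72, 0, 0, 0, 0, 0, 0]}}

```text
time_s: 19.62
ee_pos: [0.4535, -0.1453, 0.0677]
ee_rot: [0.0, 0.147, 0.989, -0.0]
ft_force: [0.4, -0.2, -0.9]
gripper_width: 0.284
grasp_force: 0.0
```

Emit:
{"op": "carry_out", "data": {"deltas": [0.72, -0.0001, -0.0042, 0, 0, 0, -0.0111, 0.72, -0.0001, -0.0042, 0, 0, 0, -0.0111, 0.72, -0.0001, -0.0042, 0, 0, 0, -0.0111, 0.72, -0.0001, -0.0042, 0, 0, 0, -0.0111, 0.72, 0, -0.0021, 0, 0, 0, -0.0056, 0.72, 0, -0.0021, 0, 0, 0, -0.0056, 0.72, 0, 0, 0, 0, 0, 0, 0.72, 0, 0, 0, 0, 0, 0, 0.72, 0, 0, 0, 0, 0, 0]}}

```text
time_s: 20.75
ee_pos: [0.4508, -0.1656, 0.0677]
ee_rot: [-0.0, -0.027, 1.0, -0.0]
ft_force: [0.4, 0.3, 0.6]
gripper_width: 0.282
grasp_force: 0.0
```

```bash
python3 arc.py | head -2
```

```text
[ 0.45081647 -0.16562623  0.06767316] [0.36927201 0.30895401 0.62634515] 0.2815136384133927
r 0.06050462927767017 ang -176.37427255360558 yaw -176.8698596230503
```

Emit:
{"op": "carry_out", "data": {"deltas": [0.72, 0, -0.0021, 0, 0, 0, -0.0056, 0.72, 0, -0.0021, 0, 0, 0, -0.0056, 0.72, 0, -0.0021, 0, 0, 0, -0.0056, 0.72, 0, -0.0021, 0, 0, 0, 0, 0.72, 0, -0.001, 0, 0, 0, 0, 0.72, 0, -0.001, 0, 0, 0, 0, 0.72, 0, 0, 0, 0, 0, 0, 0.72, 0, 0, 0, 0, 0, 0]}}

```text
time_s: 21.75
ee_pos: [0.452, -0.176, 0.0676]
ee_rot: [-0.0, -0.08, 0.997, -0.0]
ft_force: [-0.4, 0.2, 0.5]
gripper_width: 0.282
grasp_force: 0.4
```

Emit:
{"op": "carry_out", "data": {"deltas": [0.72, 0, -0.001, 0, 0, 0, 0, 0.72, 0, 0, 0, 0, 0, 0, 0.72, 0, 0, 0, 0, 0, 0]}}

```text
time_s: 22.12
ee_pos: [0.452, -0.1762, 0.0676]
ee_rot: [-0.0, -0.081, 0.997, 0.001]
ft_force: [0.0, 5.4, 1.2]
gripper_width: 0.277
grasp_force: 2.6
```

Emit:
{"op": "carry_out", "data": {"deltas": [0.72, 0, -0.001, 0, 0, 0, 0, 0.72, 0, 0, 0, 0, 0, 0, 0.72, 0, 0, 0, 0, 0, 0]}}

```text
time_s: 22.5
ee_pos: [0.452, -0.1764, 0.0675]
ee_rot: [-0.0, -0.081, 0.997, 0.002]
ft_force: [-0.7, 7.8, 1.9]
gripper_width: 0.281
grasp_force: 3.9
```

```bash
python3 arc.py | head -2
python3 - <<'E'
from h import *
snap('top','t1');s=load('t1');im=s['im'];hsv=cv2.cvtColor(im,cv2.COLOR_RGB2HSV)
snap('wrist','w8')
E
```

```text
[ 0.4519802  -0.17635335  0.06751274] [-0.66928238  7.75009052  1.93975105] 0.2814704603708486
r 0.06098184232195215 ang -166.19308817638813 yaw -170.73251445882954
```

The force rises at a knob angle of about 90°, which is the stop. I'll ease off, open and lift away.

Emit:
{"op": "carry_out", "data": {"deltas": [0.72, 0, 0.001, 0, 0, 0, 0, 0.72, 0, 0.001, 0, 0, 0, 0, 0.72, 0, 0.001, 0, 0, 0, 0, 0.6, 0, 0, 0, 0, 0, 0, 0.5, 0, 0, 0, 0, 0, 0, 0.5, 0, 0, 0, 0, 0, 0, 0.5, 0, 0, -0.02, 0, 0, 0, 0.5, 0, 0, -0.04, 0, 0, 0, 0.5, 0, 0, -0.05, 0, 0, 0, 0.5, -0.03, 0, -0.04, 0, 0, 0, 0.5, -0.05, 0, -0.02, 0, 0, 0]}}

```text
time_s: 23.98
ee_pos: [0.532, -0.163, 0.2412]
ee_rot: [0.002, -0.079, 0.997, -0.001]
ft_force: [1.9, -1.2, 0.7]
gripper_width: 0.498
grasp_force: 0.0
```

Emit:
{"op": "carry_out", "data": {"deltas": [0.5, -0.05, 0, 0, 0, 0, 0, 0.5, -0.03, 0, 0, 0, 0, 0, 0.5, 0, 0, 0, 0, 0, 0, 0.5, 0, 0, 0, 0, 0, 0, 0.5, 0, 0, 0, 0, 0, 0, 0.5, 0, 0, 0, 0, 0, 0]}}

```text
time_s: 24.72
ee_pos: [0.6092, -0.1497, 0.2382]
ee_rot: [0.0, -0.08, 0.997, -0.0]
ft_force: [-0.1, 0.4, 0.2]
gripper_width: 0.496
grasp_force: 0.0
```

Run:
```python
from h import *
st=monitor.sense();print(st['time_s'],st['ee_pos'],st['ft_force'])
snap('wrist','w9');snap('top','t2')
H=np.array([.5112,-.1618])
for t in('w9','t2'):
    s=load(t);im=s['im'];hsv=cv2.cvtColor(im,cv2.COLOR_RGB2HSV)
    m=cv2.inRange(hsv,(0,170,80),(6,255,255)); c,l,stt,ce=cv2.connectedComponentsWithStats(m)
    for i in np.argsort(-stt[1:,4])[:3]+1:
        v,u=np.nonzero(l==i); P=np.array([pix(s,a,b,.057)[:2] for a,b in zip(u,v)])
        q=P.mean(0); w=np.linalg.eigh(np.cov(P.T))[1][:,1]
        print(t,stt[i],q,'axis',np.degrees(np.arctan2(w[1],w[0]))%180,'ang from hinge',np.degrees(np.arctan2(*(q-H)[::-1]))%360,'r',np.linalg.norm(q-H))
    m=cv2.inRange(hsv,(105,120,80),(125,255,255));c,l,stt,ce=cv2.connectedComponentsWithStats(m)
    for i in np.argsort(-stt[1:,4])[:4]+1:
        v,u=np.nonzero(l==i);P=np.array([pix(s,a,b,.047)[:2] for a,b in zip(u,v)]);w=np.linalg.eigh(np.cov(P.T))[1][:,1]
        print(' blue',stt[i][4],P.mean(0).round(4),np.degrees(np.arctan2(w[1],w[0]))%180)
```

```text
24.725 [ 0.60915305 -0.14973731  0.23819535] [-0.08131785  0.42812438  0.21082962]
 blue 755 [ 0.4858 -0.2457] 100.52396712174964
 blue 481 [0.4238 0.0672] 8.197861756158545
 blue 121 [0.4256 0.008 ] 85.28407395653556
 blue 99 [0.4383 0.0495] 65.49341058076497
t2 [  81  412   21   68 1034] [0.03026349 0.5215917 ] axis 13.531774591851104 ang from hinge 125.13594501095177 r 0.8356579077784763
t2 [124 221  21  44 443] [0.43123893 0.48905061] axis 169.80493219623318 ang from hinge 97.00404646900408 r 0.6557440701882474
t2 [108  85  15  17 150] [0.75904113 0.57487789] axis 42.731886774178236 ang from hinge 71.40547529187533 r 0.7772512750105571
 blue 67 [0.4244 0.0475] 66.3405732850298
 blue 50 [0.4126 0.0016] 112.91111152682576
 blue 37 [ 0.3937 -0.0198] 60.03758232092556
 blue 26 [0.3547 0.2621] 107.35264156200869
```

Run:
```python
from h import *
H=np.array([.5112,-.1618]); s=load('w9');im=s['im'];hsv=cv2.cvtColor(im,cv2.COLOR_RGB2HSV)
print(proj(s,[.5112,-.1618,.057]),proj(s,[.452,-.172,.085]),proj(s,[.4677,-.1858,.047]))
for lo,hi,n,z in(((0,140,30),(8,255,255),'red',.057),((172,140,30),(180,255,255),'red2',.057),((12,80,40),(30,255,255),'brass',.047)):
    c,l,stt,ce=cv2.connectedComponentsWithStats(cv2.inRange(hsv,lo,hi))
    for i in np.argsort(-stt[1:,4])[:2]+1:
        v,u=np.nonzero(l==i); P=np.array([pix(s,a,b,z)[:2] for a,b in zip(u,v)]); q=P.mean(0)
        if len(P)<5: continue
        w=np.linalg.eigh(np.cov(P.T))[1][:,1]; D=[pix(s,a,b)[2] for a,b in zip(u,v)]
        print(n,stt[i],q.round(4),'z',np.median(D).round(4),'axis',np.degrees(np.arctan2(w[1],w[0]))%180,'far',np.linalg.norm(P-H,axis=1).max())
```

```text
(np.float64(326.7948538107712), np.float64(96.71677881915858)) (np.float64(326.64066954455853), np.float64(1.3057652255886865)) (np.float64(306.05637611107517), np.float64(35.536883103742156))
red [ 317   15   21   94 1169] [ 0.4859 -0.1658] z 0.0582 axis 10.388878148622581 far 0.05929467881090827
brass [ 510  115   66   63 2248] [0.5205 0.0312] z 0.0239 axis 41.95876351300399 far 0.21809002936035501
brass [301  31  11  11 101] [ 0.468  -0.1857] z 0.0478 axis 91.6250150447842 far 0.05328941258064947
```

```bash
python3 -c "
from bench import arm
print(arm.close_job())"
```

```text
the job is handed in; nothing more can be done
None
```

The plane iron lies flat and straight on the bed with the pin fully up in its notch, the red keeper is swung to its stop across the iron and released, and the job was handed in after about 25 s on the robot's clock.

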